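# Scan in a phone repair tray

## Robot

A 7-joint arm with a two-finger parallel gripper is mounted at the origin on the work surface. World frame = base frame: x ahead of the robot, y to its left, z up, the work surface at z = 0. Lengths are in m, angles in rad, forces in N, time in s.
With the tool pointing down it reaches from about 0.425 to 0.975 m from the base axis. Payload 16.7 kg.
Tool frame: the origin (TCP) lies midway between the tips of the shut fingers; the grasp point (between the pads) lies 19 mm behind it; z points along the fingers, y is the line along which they close (so a half turn about z gives the same grasp; the last joint's range is limited). The gripper opens to 85 mm and grips with 20 to 120 N. Pads are 22 mm wide; open, the fingers measure 114 mm over their backs; the gripper's body (76 mm by 85 mm) begins 54 mm behind the grasp point. The pads swing forward as they close: fully open they stand 13 mm farther back than shut.
Start: joints at [0.985, 0.426, 0.074, 1.606, -0.034, 1.111, -0.067], TCP at [0.286, -0.612, 0.231] pointing down, gripper open.
Joint ranges: [-2.85, 2.85], [-0.5, 2.14], [-1.23, 1.37], [0.21, 2.46], [-1.02, 4.16], [0.16, 2.05], [-2.73, 2.73]. Speed limits (rad/s): [1.89, 1.89, 2.39, 2.39, 3.01, 3.01, 3.01].

## Interface

Orientations are given as a 3x3 rotation matrix whose columns are the frame's x, y, z axes.
In Python, from plant import status, viewer, order, spotter gives the robot as it stands.
- The arm moves only by the tool servo_tool, never from a script. Its argument "increments" is one flat list of numbers, 6 for each row, row after row: the shift along the tool's x, y, z in units of 25 mm (1.0 is 25 mm), then the turn, a rotation vector about the tool's x, y, z in units of 5 degrees (1.0 is 5 degrees). A call has 1 to 20 rows; each row shifts and turns the commanded pose from where the row before left it, along the tool's axes as they then stand; what a row does not reach is not made up. A row lasts 1/12 s, in which the tool goes at most 41.7 mm and 7.16 degrees, less where a joint would pass 70% of its speed; a pose out of reach is approached as far as the arm can. A call is refused whole if a number of a shift passes 1 or a number of a turn 1, either way. A call with a gripper value outside its range is refused whole. "gripper" is the opening, from -1 (shut) to 1 (fully open), set as the call begins (left out, the last holds). The fingers move at their own pace and stop on an object; "squeeze" is the grip in N (left out, the last holds). Time passes only in rows, so rows that do not move let the fingers close. It gives the time, the measured TCP pose, the force, the opening and the grip force at its end, in the units of the state.
- status.get_state(): the state, without advancing time (a new reading comes with each control period).
- viewer.read_camera(name): name is "scene" or "top" or "wrist"; returns the picture (480x640x3 uint8, red, green, blue); there is no depth.
- viewer.camera_model(name): a dict with "intrinsics" (3x3 intrinsics, pixels), "rvec" (rotation vector, rad) and "tvec" (3), from world to camera coordinates, as OpenCV has them; the wrist camera has in their place "T_tool_cam" (4x4, takes a point from camera to tool coordinates, whose origin is the TCP and whose axes are the flange's). Camera axes: x right, y down, z forward; pixel columns grow to the right and rows downward; lengths in m; the calibration is good to about 2 mm. A picture is of the moment at which its call begins: read the wrist's pose just before it. camera_model takes no time and is no camera call.
- order.hand_in(): hands the job in; it is judged then, once.
Trained networks look in the newest picture that a camera, given by its name, has taken for a name from the list of things; names that differ only in an ending like _2 or _b are one class to them, and where a whole thing is asked for, a point or a joint stands for the part that bears it (a point fixed in the world has none). Each returns a list of dicts, best first, with "conf" (0 to 1); they miss things now and then, are a little off and sometimes report something else, mostly with a low value. They report only what shows in the picture. A call takes as long as a camera call. They do not tell look-alikes from the thing itself.
- spotter.masks_of(target, camera): "pixels" (480x640 bool, what is visible of it).
- spotter.mark_of(target, camera): "centre" ([x, y, z] in m, in world coordinates, good to about 4 mm: a listed point, or the origin of a listed thing).
The state is a dict: "t": time; "qpos": joint angles; "dq": joint speeds; "joint_efforts": joint torques, N m; "position": TCP position; "tcp_rot": TCP orientation; "force": force on the tool from outside, world axes, zero at the start; "moment": the same for the moment, N m; "gripper_width": opening from 0.0 (shut) to 1.0 (fully open); "gripper_force": force on a finger pad.
Only numpy, scipy, OpenCV 4.12 (cv2) and the standard library are available. Lean on these libraries where they do the work, as an engineer would, in place of code of your own. Each camera call takes 0.05 s, during which the arm holds its last target. There are 200 camera calls.

## Task

Book the phone repair in: squeeze the trigger of the clamped barcode scanner fully home and let it spring back to wake it, then pick up the white repair tray by its green handle with the phone and the tin still lying in it. Bring it to the scanner and finish while holding it in the air, still and level, with its label squarely facing the scanner window, centred on the window and about 10 cm in front of it. Keep the tray from tipping throughout, do not knock it against the scanner, and leave the bottle, the yellow cup and the craft knife where they are.

Things in the scene. Friction and masses are not known exactly. Their poses are not given: they have to be found in the camera images.
- scanner: Blue pistol-shaped barcode scanner fixed level on its side on a steel stand. Origin: bench level under the stand's column; z up. In its axes: head 52 (x) x 54 (z) from y = +45 to -95, centre line 145 above the bench; beam leaves in -y; black grip sticks out in -x to x = -130 (28 high, y = 0 to 32), free air above and below it. Top at 175 mm. Foot 130 x 150, 14 high.
- scanner_window (a point): Centre of the scanner's amber window, at (0, -95, 145) mm in the scanner's axes; its axes are the scanner's. The beam leaves it in -y.
- scanner_grip (a point): Where to squeeze, at (-74, 11, 145) mm in the scanner's axes: midway across grip and squeezed trigger. Fingers come from straight above and close along the scanner's y, one on the grip's back (y = +32), one on the trigger. Grip and trigger together span y = -22 to +32 released, -10 to +32 squeezed.
- trigger (a joint): Angle of the orange trigger on the grip's -y side (rad): 0 released, 0.30 fully squeezed (stop). Hinged about the vertical near the head, at (-36, -4) mm in the scanner's axes; springs back by itself. 55 long, 8 thick, 20 high. About 2 N at the press point starts it, about 8 N holds it fully home.
- trigger_press (a point): Middle of the trigger, 40 mm from its hinge; released it is at (-74, -17, 145) mm in the scanner's axes, and it moves 12 mm towards the grip (+y).
- rest: Fixed black block, 160 x 200 x 35 mm high, rubber topped, on which the tray stands. Origin in the middle of its underside.
- tray: White open tray, 200 (x) x 240 (y) mm, walls 40 high, 5 thick, floor 5 thick, with a low wall (27 high) along y through its middle and above it a handle along y. About 0.32 kg (give or take 15 %). Origin in the middle of its underside, z up; the label is on the +y end, which starts roughly towards the scanner.
- tray_handle (a point): Middle of the tray's green handle bar, 89 mm above the tray's underside. The bar runs along the tray's y: 190 long, 12 thick (x), 24 high; posts carry it 90 mm either side of the middle. The empty tray balances at its middle; loaded, the balance point lies up to about 20 mm along the bar, as phone and tin lie.
- tray_label (a point): Centre of the white label with black bars on the tray's end wall, at (0, 121, 20) mm in the tray's axes. It faces the tray's +y.
- phone: Black phone lying loose and flat on the tray floor on one side of the handle, 72 (x) x 150 (y) x 8 mm, about 0.18 kg (give or take 20 %). Origin in the middle of its underside.
- tin: Round red screw tin, 52 across, 22 high, about 0.07 kg, loose on the tray floor on the other side of the handle. Origin in the middle of its underside.
- bottle: Small amber bottle with a red cap, 48 across, 85 high, standing loose. Origin in the middle of its underside.
- pen_cup: Yellow cup, 64 across, 75 high, standing loose. Origin in the middle of its underside.
- knife: Green craft knife, blade in, 140 (x) x 22 x 14 mm high, lying loose. Origin in the middle of its underside.
Mind the look-alikes: they are no part of the job. Leave any pink or turquoise look-alike of the pen_cup alone.

How it is judged:
On the way, in this order (a step that is already met when the one before it is completed fails the run):
1. the scanner trigger is squeezed fully home by the fingers (value of joint trigger above 0.24 rad and contact force between scanner and the fingers above 1 N), for 0.1 s.
2. the trigger is let go and springs back (value of joint trigger below 0.06 rad and contact force between scanner and the fingers below 0.1 N), for 0.1 s.
3. the tray is lifted clear of its rest, in the fingers (contact force between tray and rest below 0.05 N and contact force between tray and the fingers above 3 N and height (world z) of tray above 0.055 m), for 0.3 s.
At the end, for the whole second after the job is handed in: Fingers alone hold the tray, at rest, tilt under 0.12 rad, underside over 85 mm up; label 50-200 mm before the window along the beam, within 40 mm sideways and 30 mm in height of its centre, square within 0.35 rad; phone and tin in the tray; trigger released (x of tray_label in the frame of scanner between -0.04 and 0.04 m and y of tray_label in the frame of scanner between -0.295 and -0.145 m and z of tray_label in the frame of scanner between 0.115 and 0.175 m and angle between the y axis of tray and the y axis of scanner, either way round below 0.35 rad and angle between tray's own z axis and vertical below 0.12 rad and linear speed of tray below 0.03 m/s and angular speed of tray below 0.15 rad/s and contact force between tray and the fingers above 3 N and height (world z) of tray above 0.085 m and value of joint trigger below 0.06 rad and contact force between tray and rest below 0.1 N and contact force between tray and scanner below 0.1 N and contact force between tray and bottle below 0.1 N and contact force between tray and pen_cup below 0.1 N and contact force between tray and knife below 0.1 N and x of phone in the frame of tray between -0.1 and 0.1 m and y of phone in the frame of tray between -0.12 and 0.12 m and z of phone in the frame of tray between -0.005 and 0.03 m and x of tin in the frame of tray between -0.1 and 0.1 m and y of tin in the frame of tray between -0.12 and 0.12 m and z of tin in the frame of tray between -0.005 and 0.03 m); the arm keeps its last pose, push and grip.
It fails at once if the tray tips by more than 0.3 rad (angle between tray's own z axis and vertical above 0.3 rad).
It fails at once if the tray is knocked against the scanner (contact force between tray and scanner above 5 N).
It fails at once if the bottle, the yellow cup or the craft knife is displaced by more than 30 mm or tipped over (distance of any of bottle, pen_cup, knife from where it was at the start of the episode above 0.03 m or angle between any of bottle, pen_cup's own z axis and vertical above 0.5 rad).
It also fails if it takes over 45 s, if anything falls off the work surface, if the arm or the gripper's body presses on something with over 40 N, if the wrist force passes 120 N, or if a joint passes its speed limit or range.

## Working session

There is one attempt and no reset: what is moved stays moved. The work goes in short steps, Python scripts to look and compute and a tool call to move; the robot and the scene stay as the last step left them, time stands still between calls to the robot, and variables do not carry over. Pictures are saved under pics/ and viewed, at most 10 in all, crops included, and the job is handed in when it is done.

Besides the shell and the picture viewer there is one more tool, called after "Emit:" by a JSON object that holds its "name" and its "arguments", one argument or row to a line. servo_tool: Moves the arm, as the interface text tells. Its arguments: {"type":"object","properties":{"increments":{"type":"array","items":{"type":"number"}},"gripper":{"type":"number"},"squeeze":{"type":"number"}},"required":["increments"]}

```bash
mkdir -p pics; ls; python3 - <<'E'
from plant import status, viewer, order, spotter
import cv2, numpy as np
s=status.get_state(); print(s['t'],s['position'],np.round(s['tcp_rot'],3).tolist(),s['gripper_width'])
for c in ('scene','top'):
    im=viewer.read_camera(c); cv2.imwrite(f'pics/{c}0.png',im[:,:,::-1])
    for n in ['scanner','scanner_window','scanner_grip','trigger_press','tray','tray_handle','tray_label','phone','tin','bottle','pen_cup','knife','rest']:
        try: print(c,n,[(np.round(d['centre'],3).tolist(),round(d['conf'],2)) for d in spotter.mark_of(n,c)][:3])
        except Exception as e: print(n,e)
print(status.get_state()['t'])
E
```

```text
pics
0.0 [ 0.28530788 -0.61127431  0.23060883] [[0.906, 0.423, -0.001], [0.423, -0.906, 0.001], [-0.0, -0.001, -1.0]] 1.0049847406668404
scene scanner [([0.558, 0.236, -0.001], 0.9)]
scene scanner_window [([0.543, 0.145, 0.144], 0.76)]
scene scanner_grip [([0.49, 0.263, 0.144], 0.81)]
scene trigger_press [([0.483, 0.232, 0.15], 0.41), ([0.545, -0.134, 0.039], 0.17)]
scene tray [([0.488, -0.148, 0.03], 0.97)]
scene tray_handle [([0.495, -0.146, 0.124], 0.6), ([0.489, -0.148, 0.03], 0.31)]
scene tray_label [([0.5, -0.026, 0.056], 0.6)]
scene phone [([0.439, -0.162, 0.045], 0.57)]
scene tin [([0.494, -0.143, 0.121], 0.71), ([0.545, -0.136, 0.041], 0.63), ([0.774, 0.117, -0.002], 0.45)]
scene bottle [([0.778, 0.121, -0.002], 0.89)]
scene pen_cup [([0.762, 0.01, 0.003], 0.89), ([0.755, -0.218, -0.001], 0.86), ([0.774, -0.102, 0.0], 0.59)]
scene knife [([0.44, -0.163, 0.043], 0.66), ([0.483, 0.229, 0.147], 0.38)]
scene rest []
top scanner []
top scanner_window [([0.542, 0.14, 0.144], 0.77)]
top scanner_grip [([0.489, 0.257, 0.142], 0.71)]
top trigger_press [([0.403, 0.1, 0.003], 0.64), ([0.482, 0.234, 0.143], 0.55)]
top tray [([0.495, -0.146, 0.033], 0.75)]
top tray_handle [([0.49, -0.142, 0.123], 0.85)]
top tray_label [([0.501, -0.021, 0.056], 0.56)]
top phone [([0.44, -0.164, 0.04], 0.64)]
top tin [([0.546, -0.138, 0.041], 0.42)]
top bottle [([0.783, 0.118, -0.001], 0.89)]
top pen_cup [([0.753, -0.22, -0.003], 0.84), ([0.77, -0.104, -0.003], 0.78), ([0.766, 0.013, -0.001], 0.6)]
top knife [([0.403, 0.099, 0.004], 0.71)]
top rest []
1.4
```

View pics/top0.png

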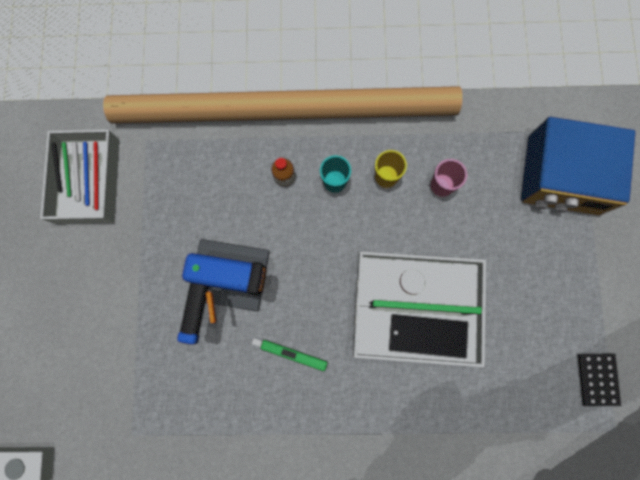

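View pics/scene0.png

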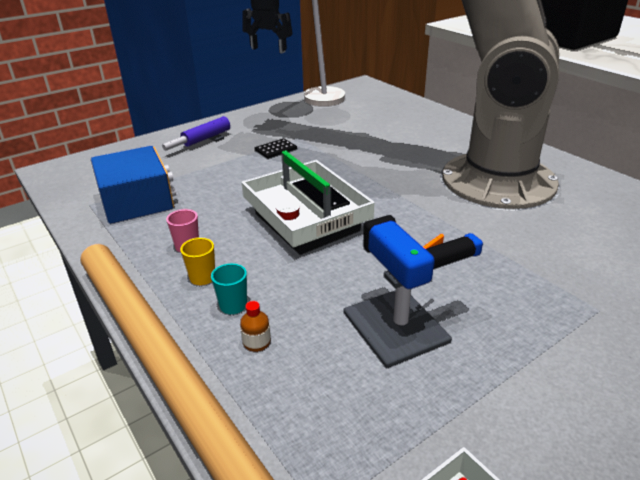

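The top picture shows the scanner at about (220,275), its black grip at (190,310) and the orange trigger at (211,305). The tray is at (420,308) and its green handle at (427,307). The knife is at (290,355), the bottle at (282,168), and the cups are yellow (390,167), turquoise (335,172) and pink (450,177). The scene view agrees.

Things that could be mistaken for the ones I want:
- **Trigger:** the green knife at top (290,355), which the network reported as the trigger at z≈0, so I reject it. I choose the orange blade at (211,305).
- **Tray:** the pen box at (78,175) and the box at (20,465). I choose the tray with the green bar at (427,307).

I'll check these choices in one crop.

```bash
python3 - <<'E'
import cv2, numpy as np
im=cv2.imread('pics/top0.png')[230:390,160:500]
cv2.imwrite('pics/crop.png',cv2.resize(im,None,fx=2.3,fy=2.3,interpolation=cv2.INTER_CUBIC))
def fit(model,meas):
    m=np.array(model,float)/1000;w=np.array(meas)
    mc,wc=m.mean(0),w.mean(0);H=(m-mc).T@(w-wc)
    a=np.arctan2(H[0,1]-H[1,0],H[0,0]+H[1,1]);R=np.array([[np.cos(a),-np.sin(a)],[np.sin(a),np.cos(a)]])
    t=wc-R@mc;return a,t,R,np.round(w-(m@R.T+t),4)
a,t,R,e=fit([[0,0],[0,-95],[0,-95],[-74,11],[-74,11],[-74,-17],[-74,-17]],[[.558,.236],[.543,.145],[.542,.140],[.490,.263],[.489,.257],[.483,.232],[.482,.234]])
print('scanner',np.degrees(a),t,e.tolist(),'grip',R@[-.074,.011]+t)
a,t,R,e=fit([[0,0],[0,0],[0,0],[0,0],[0,121],[0,121]],[[.488,-.148],[.495,-.146],[.495,-.146],[.490,-.142],[.5,-.026],[.501,-.021]])
print('tray',np.degrees(a),t,e.tolist())
E
```

```text
scanner -10.387629848055305 [0.55922438 0.2360455 ] [[-0.0012, -0.0], [0.0009, 0.0024], [-0.0001, -0.0026], [0.0016, 0.0028], [0.0006, -0.0032], [-0.0004, -0.0007], [-0.0014, 0.0013]] grip [0.48842058 0.26020792]
tray -3.9854786130516886 [ 0.49203002 -0.14506913] [[-0.004, -0.0029], [0.003, -0.0009], [0.003, -0.0009], [-0.002, 0.0031], [-0.0004, -0.0016], [0.0006, 0.0034]]
```

View pics/crop.png

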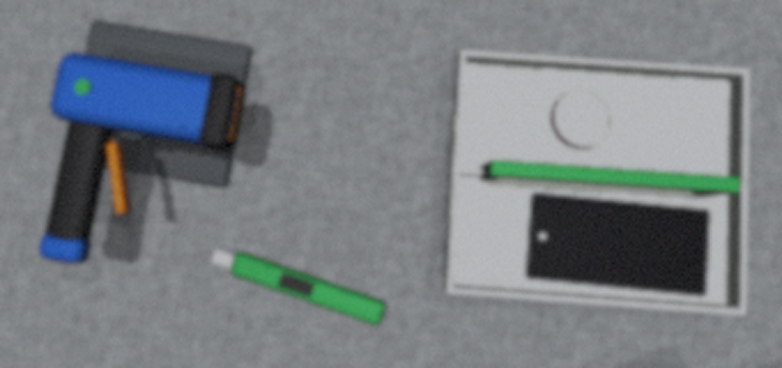

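Emit:
{"name": "servo_tool", "arguments": {
  "increments": [0.98,-0.52,-0.09,0,0,0,0.98,-0.52,-0.09,0,0,0,0.98,-0.52,-0.09,0,0,0,0.98,-0.52,-0.09,0,0,0,0.98,-0.52,-0.09,0,0,0,0.98,-0.52,-0.09,0,0,0,0.98,-0.52,-0.09,0,0,0,0.98,-0.52,-0.09,0,0,0,0.98,-0.52,-0.09,0,0,0,0.98,-0.52,-0.09,0,0,0,0.98,-0.52,-0.09,0,0,0,0.98,-0.52,-0.09,0,0,0,0.98,-0.52,-0.09,0,0,0,0.98,-0.52,-0.09,0,0,0],
  "gripper": 1
}}

```text
t: 2.57
position: [0.52, -0.3005, 0.2631]
tcp_rot: [[0.906, 0.423, 0.0], [0.423, -0.906, -0.0], [0.0, 0.0, -1.0]]
force: [0.5, 0.1, -0.0]
gripper_width: 0.995
gripper_force: 0.0
```

The crop confirms it: orange trigger on the grip's near side, knife separate, tray with the phone below the green bar and the tin above it. I move on to above the grip.

Emit:
{"name": "servo_tool", "arguments": {
  "increments": [0.41,-1,0,0,0,0,0.41,-1,0,0,0,0,0.41,-1,0,0,0,0,0.41,-1,0,0,0,0,0.41,-1,0,0,0,0,0.41,-1,0,0,0,0,0.41,-1,0,0,0,0,0.41,-1,0,0,0,0,0.41,-1,0,0,0,0,0.41,-1,0,0,0,0,0.41,-1,0,0,0,0,0.41,-1,0,0,0,0,0.41,-1,0,0,0,0,0.41,-1,0,0,0,0,0.41,-1,0,0,0,0,0.41,-1,0,0,0,0,0.41,-1,0,0,0,0,0.41,-1,0,0,0,0,0.41,-1,0,0,0,0,0.41,-1,0,0,0,0]
}}

```text
t: 4.23
position: [0.4934, 0.2394, 0.263]
tcp_rot: [[0.906, 0.423, 0.0], [0.423, -0.906, 0.0], [0.0, 0.0, -1.0]]
force: [0.9, 0.4, -0.9]
gripper_width: 0.999
gripper_force: 0.0
```

Emit:
{"name": "servo_tool", "arguments": {
  "increments": [0,-0.9,0,0,0,-1,0,0,0,0,0,-1,0,0,0,0,0,-1,0,0,0,0,0,-1,0,0,0,0,0,-1,0,0,0,0,0,-1,0,0,0,0,0,-1,0,0,0,0,0,-1,0,0,0,0,0,-1,0,0,0,0,0,-1,0,0,0,0,0,-1,0,0,0,0,0,-1,0,0,0,0,0,-1,0,0,0,0,0,-1,0,0,0,0,0,-1,0,0,0,0,0,-1,0,0,0,0,0,-1,0,0,0,0,0,-1,0,0,0,0,0,-1,0,0,0,0,0,-1]
}}

```text
t: 5.9
position: [0.4841, 0.2585, 0.2629]
tcp_rot: [[-0.577, 0.817, 0.0], [0.817, 0.577, 0.0], [-0.0, 0.0, -1.0]]
force: [-0.1, -0.4, -0.2]
gripper_width: 1.008
gripper_force: 0.0
```

Emit:
{"name": "servo_tool", "arguments": {
  "increments": [0,0,0,0,0,-1,0,0,0,0,0,-1,0,0,0,0,0,-1,0,0,0,0,0,-1,0,0,0,0,0,-1,0,0,0,0,0,-1,0,0,0,0,0,-1,0,0,0,0,0,-1,0,0,0,0,0,-1,0,0,0,0,0,0]
}}

```text
t: 6.73
position: [0.4842, 0.2584, 0.2629]
tcp_rot: [[-0.986, 0.169, 0.0], [0.169, 0.986, 0.0], [-0.0, 0.0, -1.0]]
force: [-0.4, 0.2, 0.7]
gripper_width: 0.998
gripper_force: 0.0
```

```bash
python3 - <<'E'
from plant import status, viewer, spotter
import cv2, numpy as np
s=status.get_state(); print(s['t'],s['position'],np.round(s['tcp_rot'],3).tolist(),np.round(s['qpos'],2))
im=viewer.read_camera('wrist'); cv2.imwrite('pics/w1.png',im[:,:,::-1])
m=viewer.camera_model('wrist');print(np.round(m['T_tool_cam'],3).tolist(),m['intrinsics'])
for n in ['scanner','scanner_window','scanner_grip','trigger_press']:
    print(n,[(np.round(d['centre'],3).tolist(),round(d['conf'],2)) for d in spotter.mark_of(n,'wrist')][:3])
E
```

```text
6.7333 [0.48416534 0.25844079 0.2628698 ] [[-0.986, 0.169, 0.0], [0.169, 0.986, 0.0], [-0.0, 0.0, -1.0]] [ 0.11  0.29 -0.86  1.81  0.24  1.14  0.57]
[[0.0, -0.965, -0.262, 0.066], [1.0, 0.0, -0.0, -0.0], [0.0, -0.262, 0.965, -0.142], [0.0, 0.0, 0.0, 1.0]] [[350.9222784    0.         318.6499321 ]
 [  0.         350.9222784  241.01805035]
 [  0.           0.           1.        ]]
scanner [([0.558, 0.24, -0.001], 0.63)]
scanner_window []
scanner_grip [([0.404, 0.1, 0.0], 0.42)]
trigger_press [([0.485, 0.232, 0.144], 0.8)]
```

View pics/w1.png

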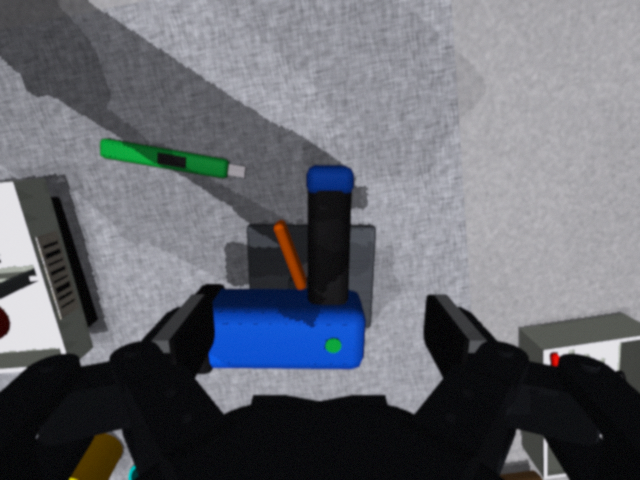

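The wrist picture shows the grip at columns 308–350 near row 240, the trigger at about (285,240) and the head square to the tool. Projecting those pixels puts the TCP at scanner (-78, +8). I need about -4 mm in tool x and +3 mm in tool y, then a descent of 137 mm.

Emit:
{"name": "servo_tool", "arguments": {
  "increments": [-0.16,0.12,0,0,0,0,0,0,0.91,0,0,0,0,0,0.91,0,0,0,0,0,0.91,0,0,0,0,0,0.91,0,0,0,0,0,0.91,0,0,0,0,0,0.91,0,0,0,0,0,0,0,0,0]
}}

```text
t: 7.65
position: [0.4871, 0.2598, 0.1226]
tcp_rot: [[-0.985, 0.174, -0.005], [0.174, 0.985, -0.002], [0.004, -0.003, -1.0]]
force: [-1.5, -1.0, -0.5]
gripper_width: 0.997
gripper_force: 0.0
```

Emit:
{"name": "servo_tool", "arguments": {
  "increments": [0,0,0,0,0,0,0,0,0,0,0,0,0,0,0,0,0,0,0,0,0,0,0,0,0,0,0,0,0,0,0,0,0,0,0,0,0,0,0,0,0,0,0,0,0,0,0,0,0,0,0,0,0,0,0,0,0,0,0,0],
  "gripper": -1,
  "squeeze": 30
}}

```text
t: 8.48
position: [0.4891, 0.2606, 0.1278]
tcp_rot: [[-0.985, 0.174, 0.002], [0.174, 0.985, -0.0], [-0.002, 0.0, -1.0]]
force: [-4.1, -4.6, 7.2]
gripper_width: 0.472
gripper_force: 31.2
```

```bash
python3 - <<'E'
from plant import status, viewer, spotter
import cv2, numpy as np
s=status.get_state(); print(s['t'],s['position'],s['force'],s['gripper_width'],s['gripper_force'])
im=viewer.read_camera('wrist'); cv2.imwrite('pics/w2.png',im[:,:,::-1])
E
```

```text
8.4833 [0.48911953 0.26064691 0.12779097] [-4.11245065 -4.63256347  7.20454461] 0.4718115550123578 31.240532398223877
```

View pics/w2.png

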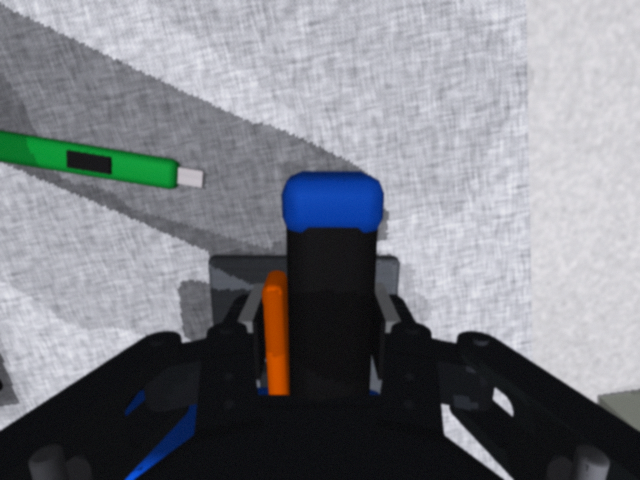

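The picture shows the orange trigger at (277,330) lying flat along the grip between the pads, so it is fully squeezed. The opening is 40 mm at 31 N. Now I release, lift and go over the tray.

Emit:
{"name": "servo_tool", "arguments": {
  "increments": [0,0,0,0,0,0,0,0,0,0,0,0,0,0,0,0,0,0,0,0,0,0,0,0,0,0,0,0,0,0,0,0,0,0,0,0,0,0,0,0,0,0,0,0,0,0,0,0,0,0,0,0,0,0],
  "gripper": 1
}}

```text
t: 9.28
position: [0.4885, 0.2609, 0.1264]
tcp_rot: [[-0.985, 0.173, 0.0], [0.173, 0.985, 0.0], [0.0, 0.0, -1.0]]
force: [0.2, 0.2, 0.2]
gripper_width: 1.001
gripper_force: 0.0
```

Emit:
{"name": "servo_tool", "arguments": {
  "increments": [0,0,-0.9,0,0,0,0,0,-0.9,0,0,0,0,0,-0.9,0,0,0,0,0,-0.9,0,0,0,0,0,-0.9,0,0,0,0,0,-0.9,0,0,0,0,0,0,0,0,0]
}}

```text
t: 9.87
position: [0.4897, 0.2621, 0.2654]
tcp_rot: [[-0.985, 0.173, 0.005], [0.173, 0.985, 0.002], [-0.004, 0.003, -1.0]]
force: [0.9, 0.0, -0.4]
gripper_width: 1.002
gripper_force: 0.0
```

Emit:
{"name": "servo_tool", "arguments": {
  "increments": [-0.18,-1,0,0,0,0,-0.18,-1,0,0,0,0,-0.18,-1,0,0,0,0,-0.18,-1,0,0,0,0,-0.18,-1,0,0,0,0,-0.18,-1,0,0,0,0,-0.18,-1,0,0,0,0,-0.18,-1,0,0,0,0,-0.18,-1,0,0,0,0,-0.18,-1,0,0,0,0,-0.18,-1,0,0,0,0,-0.18,-1,0,0,0,0,-0.18,-1,0,0,0,0,-0.18,-1,0,0,0,0,-0.18,-1,0,0,0,0,-0.18,-1,0,0,0,0]
}}

```text
t: 11.2
position: [0.4899, -0.1468, 0.2611]
tcp_rot: [[-0.985, 0.173, -0.0], [0.173, 0.985, -0.0], [0.0, -0.0, -1.0]]
force: [0.4, 0.9, 0.3]
gripper_width: 0.998
gripper_force: 0.0
```

Emit:
{"name": "servo_tool", "arguments": {
  "increments": [0,0,0,0,0,0.99,0,0,0,0,0,0.99,0,0,0,0,0,0.99,0,0,0,0,0,0.99,0,0,0,0,0,0.99,0,0,0,0,0,0.99,0,0,0,0,0,0.99,0,0,0,0,0,0.99,0,0,0,0,0,0.99,0,0,0,0,0,0.99,0,0,0,0,0,0.99,0,0,0,0,0,0.99,0,0,0,0,0,0.99,0,0,0,0,0,0.99,0,0,0,0,0,0.99,0,0,0,0,0,0.99,0,0,0,0,0,0.99,0,0,0,0,0,0]
}}

```text
t: 12.7
position: [0.4901, -0.1455, 0.2611]
tcp_rot: [[0.076, 0.997, -0.0], [0.997, -0.076, 0.0], [0.0, -0.0, -1.0]]
force: [0.3, -0.4, -0.0]
gripper_width: 0.999
gripper_force: 0.0
```

```bash
python3 - <<'E'
from plant import status, viewer, spotter
import cv2, numpy as np
s=status.get_state(); p=np.array(s['position']);R=np.array(s['tcp_rot']);print(s['t'],p,np.round(R,3).tolist(),s['force'])
im=viewer.read_camera('wrist'); cv2.imwrite('pics/w3.png',im[:,:,::-1])
m=viewer.camera_model('wrist');T=np.array(m['T_tool_cam']);K=np.array(m['intrinsics'])
for n in ['tray','tray_handle','tray_label','phone','tin']:
    print(n,[(np.round(d['centre'],3).tolist(),round(d['conf'],2)) for d in spotter.mark_of(n,'wrist')][:2])
hsv=cv2.cvtColor(im,cv2.COLOR_RGB2HSV)
g=cv2.inRange(hsv,(45,100,40),(80,255,255))
n,l,st,c=cv2.connectedComponentsWithStats(g)
for k in range(1,n):
    if st[k,4]<300: continue
    pts=cv2.findNonZero((l==k).astype(np.uint8)); (cx,cy),wh,a=cv2.minAreaRect(pts)
    box=cv2.boxPoints(((cx,cy),wh,a))
    W=[]
    for u in list(box)+[(cx,cy)]:
        r=R@(T[:3,:3]@np.linalg.solve(K,[u[0],u[1],1])); o=p+R@T[:3,3]
        W.append(np.round(o+r*(0.136-o[2])/r[2],3)[:2].tolist())
    print(st[k].tolist(),W)
E
```

```text
12.7 [ 0.49007531 -0.14549526  0.26105597] [[0.076, 0.997, -0.0], [0.997, -0.076, 0.0], [0.0, -0.0, -1.0]] [ 0.31145817 -0.36230264 -0.04951564]
tray [([0.494, -0.143, 0.036], 0.81), ([0.49, -0.147, 0.123], 0.53)]
tray_handle [([0.489, -0.145, 0.124], 0.69)]
tray_label [([0.502, -0.023, 0.056], 0.69)]
phone [([0.44, -0.162, 0.042], 0.57)]
tin []
[187, 0, 28, 41, 901] [[0.41, -0.002], [0.418, 0.022], [0.433, 0.018], [0.425, -0.005], [0.422, 0.008]]
[313, 105, 17, 235, 3257] [[0.477, -0.238], [0.494, -0.052], [0.505, -0.053], [0.49, -0.239], [0.492, -0.137]]
```

View pics/w3.png

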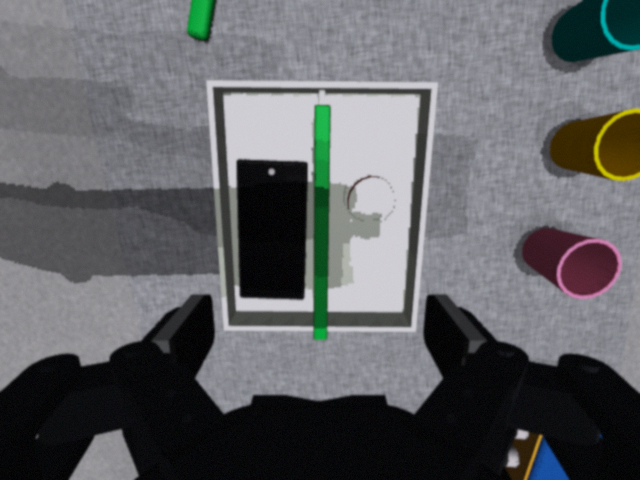

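The picture shows the bar from (321,105) to (320,338), centred between the fingers. The phone is left at (272,228) and the tin right at (371,198). The bar's centre comes out at (0.4915,-0.1455) and it is square to the tool within a degree. I estimate the balance point about 5 mm towards -y, so I descend to it and grip.

Emit:
{"name": "servo_tool", "arguments": {
  "increments": [-0.2,0.04,0,0,0,0,0,0,0.89,0,0,0,0,0,0.89,0,0,0,0,0,0.89,0,0,0,0,0,0.89,0,0,0,0,0,0.89,0,0,0,0,0,0.89,0,0,0,0,0,0.89,0,0,0,0,0,0,0,0,0]
}}

```text
t: 13.75
position: [0.4888, -0.1506, 0.1021]
tcp_rot: [[0.071, 0.997, -0.005], [0.997, -0.071, 0.002], [0.001, -0.005, -1.0]]
force: [-1.7, -0.5, -0.5]
gripper_width: 1.003
gripper_force: 0.0
```

Emit:
{"name": "servo_tool", "arguments": {
  "increments": [0,0,0,0,0,0,0,0,0,0,0,0,0,0,0,0,0,0,0,0,0,0,0,0,0,0,0,0,0,0,0,0,0,0,0,0,0,0,0,0,0,0,0,0,0,0,0,0,0,0,0,0,0,0,0,0,0,0,0,0,0,0,0,0,0,0,0,0,0,0,0,0],
  "gripper": -1,
  "squeeze": 80
}}

```text
t: 14.75
position: [0.4912, -0.1508, 0.1063]
tcp_rot: [[0.073, 0.997, 0.001], [0.997, -0.073, -0.0], [-0.0, 0.001, -1.0]]
force: [-1.9, 0.2, 8.0]
gripper_width: 0.129
gripper_force: 78.3
```

Emit:
{"name": "servo_tool", "arguments": {
  "increments": [0,0,-0.15,0,0,0,0,0,-0.25,0,0,0,0,0,-0.25,0,0,0,0,0,-0.25,0,0,0,0,0,-0.25,0,0,0,0,0,-0.25,0,0,0,0,0,-0.15,0,0,0,0,0,0,0,0,0,0,0,0,0,0,0,0,0,0,0,0,0]
}}

```text
t: 15.58
position: [0.4906, -0.1506, 0.1441]
tcp_rot: [[0.072, 0.997, -0.0], [0.997, -0.072, 0.0], [0.0, -0.0, -1.0]]
force: [-0.5, -0.3, -6.5]
gripper_width: 0.123
gripper_force: 78.1
```

```bash
python3 - <<'E'
from plant import status, viewer, spotter
import cv2, numpy as np
s=status.get_state(); print(s['t'],s['position'],s['force'],s['moment'])
im=viewer.read_camera('scene'); cv2.imwrite('pics/s2.png',cv2.resize(im[130:300,180:480,::-1],None,fx=2.5,fy=2.5,interpolation=cv2.INTER_CUBIC))
for n in ['tray','tray_handle','tray_label','phone']:
    print(n,[(np.round(d['centre'],3).tolist(),round(d['conf'],2)) for d in spotter.mark_of(n,'scene')][:2])
E
```

```text
15.5833 [ 0.49059455 -0.15064054  0.14408571] [-0.4880012  -0.32499816 -6.49090253] [ 0.00578053 -0.04063931  0.00357677]
tray [([0.491, -0.149, 0.068], 0.87)]
tray_handle [([0.493, -0.142, 0.16], 0.72)]
tray_label [([0.501, -0.022, 0.093], 0.76)]
phone [([0.437, -0.166, 0.081], 0.87), ([0.484, 0.23, 0.147], 0.35)]
```

View pics/s2.png

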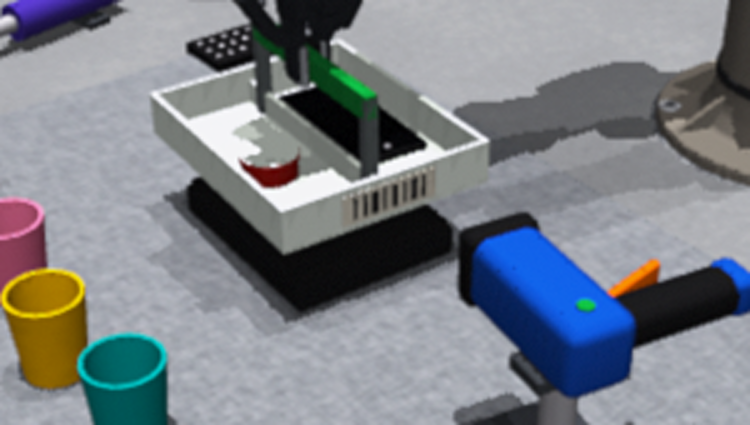

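The tray is up and level with the phone and tin inside, and the orange trigger at (635,278) has sprung out. The label is at about (0.501,-0.024,0.093) and should be at (0.525,0.044,0.145) with yaw -10°.

Emit:
{"name": "servo_tool", "arguments": {
  "increments": [0,0,-0.1,0,0,0,0,0,-0.2,0,0,0,0,0,-0.25,0,0,0,0,0,-0.25,0,0,0,0,0,-0.25,0,0,0,0,0,-0.25,0,0,0,0,0,-0.25,0,0,0,0,0,-0.25,0,0,0,0,0,-0.2,0,0,0,0,0,-0.1,0,0,0,0,0,0,0,0,0,0,0,0,0,0,0]
}}

```text
t: 16.83
position: [0.4907, -0.1507, 0.1968]
tcp_rot: [[0.072, 0.997, -0.0], [0.997, -0.072, -0.0], [-0.0, -0.0, -1.0]]
force: [-0.3, -0.7, -6.3]
gripper_width: 0.125
gripper_force: 78.1
```

Emit:
{"name": "servo_tool", "arguments": {
  "increments": [0.1,0.02,0,0,0,0,0.2,0.02,0,0,0,0,0.25,0.02,0,0,0,0,0.25,0.02,0,0,0,0,0.25,0.02,0,0,0,0,0.25,0.02,0,0,0,0,0.25,0.02,0,0,0,0,0.25,0.02,0,0,0,0,0.25,0.02,0,0,0,0,0.25,0.02,0,0,0,0,0.25,0.02,0,0,0,0,0.2,0.02,0,0,0,0,0.1,0.02,0,0,0,0,0,0,0,0,0,0]
}}

```text
t: 18.0
position: [0.5026, -0.0794, 0.1968]
tcp_rot: [[0.071, 0.997, 0.0], [0.997, -0.071, 0.0], [0.0, 0.0, -1.0]]
force: [-0.4, -0.2, -5.8]
gripper_width: 0.125
gripper_force: 78.1
```

Emit:
{"name": "servo_tool", "arguments": {
  "increments": [0,0,0,0,0,0.1,0,0,0,0,0,0.2,0,0,0,0,0,0.2,0,0,0,0,0,0.2,0,0,0,0,0,0.2,0,0,0,0,0,0.15,0,0,0,0,0,0.1,0,0,0,0,0,0,0,0,0,0,0,0,0,0,0,0,0,0,0,0,0,0,0,0,0,0,0,0,0,0]
}}

```text
t: 19.0
position: [0.5024, -0.08, 0.1968]
tcp_rot: [[0.171, 0.985, -0.0], [0.985, -0.171, 0.0], [0.0, -0.0, -1.0]]
force: [-0.4, -0.1, -5.9]
gripper_width: 0.129
gripper_force: 78.1
```

```bash
python3 - <<'E'
from plant import status, viewer, spotter
import cv2, numpy as np
s=status.get_state(); print(s['t'],s['position'],s['force'],s['moment'],np.round(s['tcp_rot'],3).tolist(),s['gripper_force'])
for c in ('scene','top'):
  im=viewer.read_camera(c); 
  if c=='scene': cv2.imwrite('pics/s3.png',cv2.resize(im[100:350,150:500,::-1],None,fx=2.2,fy=2.2))
  for n in ['scanner','scanner_window','tray','tray_label','phone']:
    print(c,n,[(np.round(d['centre'],3).tolist(),round(d['conf'],2)) for d in spotter.mark_of(n,c)][:2])
E
```

```text
19.0 [ 0.5024117  -0.08002362  0.19682331] [-0.35835462 -0.14599197 -5.86218723] [ 0.05562053 -0.07733809  0.01075731] [[0.171, 0.985, -0.0], [0.985, -0.171, 0.0], [0.0, -0.0, -1.0]] 78.08587789535522
scene scanner [([0.56, 0.238, -0.0], 0.87)]
scene scanner_window [([0.543, 0.14, 0.144], 0.8)]
scene tray [([0.5, -0.077, 0.12], 0.57)]
scene tray_label [([0.526, 0.045, 0.144], 0.63)]
scene phone [([0.45, -0.089, 0.131], 0.85)]
top scanner [([0.563, 0.235, 0.001], 0.87)]
top scanner_window [([0.543, 0.142, 0.144], 0.83), ([0.481, 0.232, 0.146], 0.54)]
top tray [([0.504, -0.075, 0.123], 0.57)]
top tray_label [([0.522, 0.044, 0.145], 0.57), ([0.506, -0.075, 0.124], 0.35)]
top phone [([0.449, -0.089, 0.129], 0.79)]
```

View pics/s3.png

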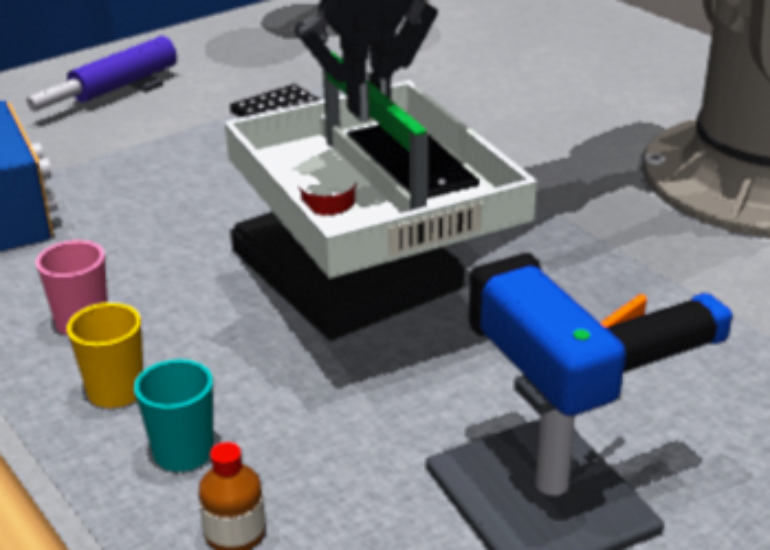

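The label at (435,228) in the picture sits about 98 mm in front of the window, 2 mm off to the side and at z 0.1445. The tray is level with its load in, the trigger is out, and the bottle and cups have not moved. I hand in.

```bash
python3 -c "
from plant import order
print(order.hand_in())"
```

```text
the job is handed in; nothing more can be done
None
```

I squeezed and released the scanner trigger, then handed in with the tray held still and level, phone and tin inside, and its label about 98 mm in front of the window and 2 mm off centre; hand-in returned no verdict.

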